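# Line up the reagent bottles by height

### The arm

A 6-joint arm with a two-finger parallel gripper is mounted at the origin on a cart in front of the work surface, level with it; the furniture and walls round the work are solid. World frame = base frame: x ahead of the robot, y to its left, z up, the work surface at z = 0. Lengths are in m, angles in rad, forces in N, time in s.
With the tool pointing down it reaches from about 0.375 to 0.9 m from the base axis. Payload 3.1 kg.
Tool frame: the origin (TCP) lies at the very end of the fingers, on their centre line; the grasp point (between the pads) lies 19 mm behind it; z points along the fingers, y is the line along which they close (so a half turn about z gives the same grasp; the last joint's range is limited). The gripper opens to 85 mm and grips with 20 to 120 N. Pads are 22 mm wide; open, the fingers measure 114 mm over their backs; the gripper's body (76 mm by 85 mm) begins 54 mm behind the grasp point. The pads swing forward as they close: fully open they stand 13 mm farther back than shut.
Start: joints at [-1.327, 0.527, 1.433, -0, 1.181, -0.178], TCP at [0.256, -0.57, 0.231] pointing down, gripper open.
Joint ranges: [-3.08, 3.08], [-0.75, 2.2], [0.22, 2.44], [-1.43, 4.57], [0, 2.65], [-2.85, 2.85]. Speed limits (rad/s): [2.79, 2.79, 3.14, 3.14, 3.14, 3.14].

### API

Orientations are given as a unit quaternion [x, y, z, w].
In Python, from rig import bot gives the robot as it stands. The module is installed in compiled form; this text tells all that it offers.
- The arm moves only by the shell command python3 -m inch 'ROWS' [OPENING] [FORCE]. ROWS is a JSON object of lists of equal length, an entry for each row: "travel": the shift along the tool's x, y, z in mm, a list of three; "yaw": the turn about the tool's z in rad. A call has 1 to 5 rows; each row is the pose to reach, as a shift and turn from the pose commanded when the call began, along the tool's axes at that moment; what a row does not reach only later rows make up. A row lasts 1/10 s, in which the tool goes at most 50 mm and 8.59 degrees, less where a joint would pass 70% of its speed; a pose out of reach is approached as far as the arm can. A call with a gripper value outside its range is refused whole. OPENING is the gripper's target within -1 to 1 (fully open at 1, half-way at 0, shut at -1), set as the call begins (- or left out, the last holds). The fingers move at their own pace and stop on an object; FORCE is the grip in N (left out, the last holds). Time passes only in rows, so rows that repeat a pose let the fingers close. It gives the time, the measured TCP pose, the force, the opening and the grip force at its end, in the units of the state.
- bot.state(): the state, without advancing time (a new reading comes with each control period).
- bot.capture(name): name is "side" or "top"; returns a dict with "img" (400x640x3 uint8, red, green, blue), "vfov" (degrees; the focal length in pixels is half the picture's height over the tangent of half this angle, whatever the lens; pixels are square), "cx", "cy" (the principal point, pixels), "R" (3x3) and "t" (3): a world point X has camera coordinates R X + t. Camera axes: x right, y down, z forward; pixel columns grow to the right and rows downward; lengths in m; the calibration is good to about 2 mm. A picture is of the moment at which its call begins. There is no depth.
- bot.hand_in(): hands the job in; it is judged then, once.
Trained networks look in a picture, given as the dict that the camera call returned (one of the last four; its "shot" number tells which), for a name from the list of things; names that differ only in an ending like _2 or _b are one class to them, and where a whole thing is asked for, a point or a joint stands for the part that bears it (a point fixed in the world has none). Each returns a list of dicts, best first, with "p" (0 to 1); they miss things now and then, are a little off and sometimes report something else, mostly with a low value. They report only what shows in the picture. A call takes as long as a camera call. They do not tell look-alikes from the thing itself.
- bot.boxes_of(picture, thing): "extent" ([left, top, width, height] in pixels, round what is visible of it).
The state is a dict: "time_s": time; "joint_positions": joint angles; "dq": joint speeds; "joint_efforts": joint torques, N m; "tool_pos": TCP position; "orientation": TCP orientation; "contact_force": force on the tool from outside, world axes, zero at the start; "ft_torque": the same for the moment, N m; "width": opening from 0.0 (shut) to 1.0 (fully open); "grasp_force": force on a finger pad.
Only numpy, scipy, OpenCV 4.12 (cv2) and the standard library are available. Lean on these libraries where they do the work, as an engineer would, in place of code of your own. Each camera call takes 0.05 s, during which the arm holds its last target. There are 200 camera calls.

### The job

Line up the four bottles that stand between the robot and the wooden strip by height on that strip, one in the middle of each cork coaster: the tallest next to the upright end block, then each shorter one in turn, with the shortest at the end that has only a low cleat. Keep the bottles upright all the way, and leave them standing at rest, let go.

Things in the scene. Friction and masses are not known exactly. Their poses are not given: they have to be found in the camera images.
- bottle_150: Tallest bottle: white, round, red screw cap, 150 mm high; body 60 mm across with straight sides up to 99 mm, then a sloping shoulder; cap 34 mm across, from 125 to 150 mm high (it may be lifted by the cap). 0.1 to 0.2 kg. It stands on the open table between robot and strip (bottles far back on the table do not count). Origin: centre of its underside, z up along the bottle.
- bottle_100: Second tallest bottle: grey plastic, round, black screw cap, paper label, 100 mm high; body 46 mm across, straight sides up to 57 mm, then a sloping shoulder; cap 22 mm across, from 84 mm up. 0.08 to 0.17 kg. It stands on the open table between robot and strip (bottles far back on the table do not count). Origin: centre of its underside, z up along the bottle.
- bottle_75: Third bottle: small, dark purple, round, white cap, 75 mm high; body 32 mm across, straight sides up to 49 mm, then a sloping shoulder; cap 18 mm across, from 63 mm up. 0.05 kg. It stands on the open table between robot and strip (bottles far back on the table do not count). Origin: centre of its underside, z up along the bottle.
- bottle_62: Shortest bottle: small, brown, round, black cap, 62 mm high; body 28 mm across, straight sides up to 41 mm, then a sloping shoulder; cap 16 mm across, from 52 mm up. 0.035 kg. It stands on the open table between robot and strip (bottles far back on the table do not count). Origin: centre of its underside, z up along the bottle.
- coaster_1: First round cork coaster, 70 mm across and 4 mm thick, fixed on the wooden strip, its top 16 mm above the table; one of four alike, in a straight row 85 mm apart. Origin: centre of its underside; its y axis runs along the row. Stands at the strip's +y end (left, seen by the robot), which may be either the tall or the low end.
- coaster_2: Second round cork coaster, 70 mm across and 4 mm thick, fixed on the wooden strip, its top 16 mm above the table; one of four alike, in a straight row 85 mm apart. Origin: centre of its underside; its y axis runs along the row. Next to coaster_1.
- coaster_3: Third round cork coaster, 70 mm across and 4 mm thick, fixed on the wooden strip, its top 16 mm above the table; one of four alike, in a straight row 85 mm apart. Origin: centre of its underside; its y axis runs along the row. Between coaster_2 and coaster_4.
- coaster_4: Fourth round cork coaster, 70 mm across and 4 mm thick, fixed on the wooden strip, its top 16 mm above the table; one of four alike, in a straight row 85 mm apart. Origin: centre of its underside; its y axis runs along the row. Stands at the strip's -y end.
- tall_end: Upright dark wooden end block with a steel face, 80 mm across the strip, 22 mm along it, 65 mm high, fixed on one end of the strip (left or right, differs from start to start), its centre 72 mm from the centre of the nearest coaster. The other end bears only a low dark cleat, 10 mm high. Origin: centre of its underside, 12 mm above the table.
- strip: Pale wooden board, 430 mm long, 95 mm wide, 12 mm high, fixed on the table, that bears the coasters and end pieces. Origin: centre of its underside; y along its length, x across it away from the robot, z up.
Not all that is in view belongs to the job. What is shaped like the bottle_75 but orange or pink is not meant.

How it is judged:
By the outcome, as a careful person would: the job done as asked, in the order asked, and still so for the second after the job is handed in, with the robot touching nothing.
It also fails if it takes over 104 s, if anything falls off the work surface, if the arm or the gripper's body presses on something with over 40 N, if the wrist force passes 120 N, or if a joint passes its speed limit or range.

## Working session

There is one attempt and no reset: what is moved stays moved. The work goes in short steps, Python scripts to look and compute and a shell command to move; the robot and the scene stay as the last step left them, time stands still between calls to the robot, and variables do not carry over. Pictures are saved under pics/ and viewed, at most 14 in all, crops included, and the job is handed in when it is done.

```bash
mkdir -p pics
cat > h.py <<'E'
import numpy as np, cv2
from rig import bot
def ray(p,u,v,z):
    f=p["img"].shape[0]/2/np.tan(np.radians(p["vfov"])/2)
    R=np.array(p["R"]);t=np.array(p["t"])
    d=R.T@np.array([(u-p["cx"])/f,(v-p["cy"])/f,1]);c=-R.T@t
    return c+d*(z-c[2])/d[2]
def proj(p,X):
    f=p["img"].shape[0]/2/np.tan(np.radians(p["vfov"])/2)
    q=np.array(p["R"])@np.array(X)+np.array(p["t"]);return f*q[:2]/q[2]+[p["cx"],p["cy"]]
def save(p,n): cv2.imwrite(f"pics/{n}.png",cv2.cvtColor(p["img"],cv2.COLOR_RGB2BGR))
E
python3 - <<'E'
from h import *
for c in ["top","side"]:
    p=bot.capture(c);save(p,c+"0")
    R=np.array(p["R"]);print(c,p["vfov"],p["cx"],p["cy"],-R.T@np.array(p["t"]),R[2])
    for n in ["bottle_150","bottle_100","bottle_75","bottle_62","coaster_1","tall_end","strip"]:
        for b in bot.boxes_of(p,n)[:5]: print(n,round(b["p"],2),np.round(b["extent"],1))
print(bot.state())
E
```

```text
top 45.64502509112813 322.55845029476416 193.62453710262133 [ 0.41242785 -0.03788743  1.11552898] [ 0.07487976  0.00686567 -0.99716893]
bottle_150 0.8 [420.7 210.7  34.8  27.2]
bottle_150 0.79 [380.2 265.4  16.5  17.5]
bottle_150 0.72 [259.8 206.7   9.1  10. ]
bottle_150 0.71 [304.4 210.2  20.   22.9]
bottle_150 0.64 [337.8 242.7  16.3  12.2]
bottle_100 0.8 [420.7 210.7  34.8  27.2]
bottle_100 0.79 [380.2 265.4  16.5  17.5]
bottle_100 0.72 [259.8 206.7   9.1  10. ]
bottle_100 0.71 [304.4 210.2  20.   22.9]
bottle_100 0.64 [337.8 242.7  16.3  12.2]
bottle_75 0.8 [420.7 210.7  34.8  27.2]
bottle_75 0.79 [380.2 265.4  16.5  17.5]
bottle_75 0.72 [259.8 206.7   9.1  10. ]
bottle_75 0.71 [304.4 210.2  20.   22.9]
bottle_75 0.64 [337.8 242.7  16.3  12.2]
bottle_62 0.8 [420.7 210.7  34.8  27.2]
bottle_62 0.79 [380.2 265.4  16.5  17.5]
bottle_62 0.72 [259.8 206.7   9.1  10. ]
bottle_62 0.71 [304.4 210.2  20.   22.9]
bottle_62 0.64 [337.8 242.7  16.3  12.2]
coaster_1 0.94 [386.1 136.9  25.8  31.3]
coaster_1 0.8 [273.8 119.5  27.5  30.8]
coaster_1 0.79 [308.  125.1  33.9  27.8]
coaster_1 0.76 [
[... 1428 characters left out ...]
s': 0.8, 'joint_positions': array([-1.32650385e+00,  5.27407489e-01,  1.43267372e+00,  1.16117961e-05,
        1.18138731e+00, -1.78469879e-01]), 'dq': array([-0.00046586, -0.00025467,  0.00056054,  0.00064591, -0.00014186,
       -0.00137212]), 'joint_efforts': array([-7.76213892e-04, -4.42254639e+01, -1.78412622e+01, -2.19961098e-04,
        6.01632928e-04,  9.43668141e-06]), 'tool_pos': array([ 0.25647268, -0.56995308,  0.23137568]), 'orientation': array([9.77742522e-01, 2.09808382e-01, 7.41093071e-06, 6.18607238e-05]), 'contact_force': array([0.25306122, 0.41458187, 0.27906461]), 'ft_torque': array([ 0.01602451,  0.02927478, -0.02106195]), 'grasp_force': 0.0, 'width': 0.9954622611341584}
```

Run:
```python
import cv2
a=cv2.imread("pics/top0.png");cv2.imwrite("pics/t1.png",cv2.resize(a[90:330,210:490],None,fx=2.5,fy=2.5,interpolation=3))
a=cv2.imread("pics/side0.png");cv2.imwrite("pics/s1.png",cv2.resize(a[120:320,190:450],None,fx=3,fy=3,interpolation=3))
```

```text
(no output)
```

View pics/t1.png

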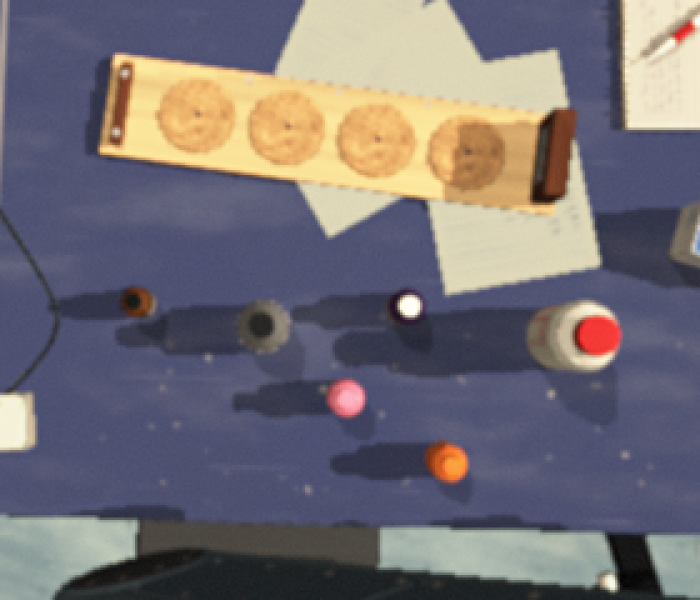

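View pics/s1.png

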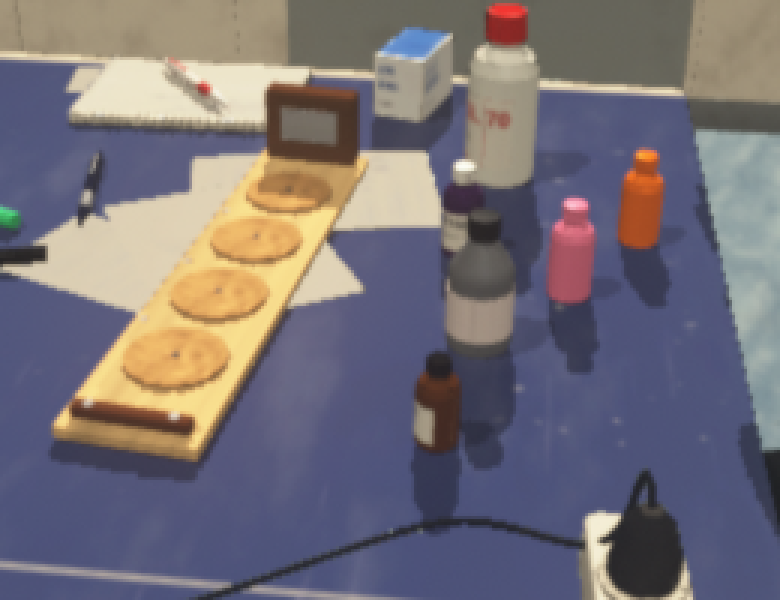

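Run:
```python
from h import *
T=bot.capture("top");S=bot.capture("side")
t=lambda u,v:(u/2.5+210-.3,v/2.5+90-.3)
s=lambda u,v:(u/3+190-.33,v/3+120-.33)
for n,a,h,b,hb in [("62",(132,301),.062,(439,366),.057),("100",(262,325),.1,(484,227),.092),("75",(408,305),.075,(464,172),.069),("150",(598,336),.15,(507,24),.1375),("pink",(346,398),.075,(574,211),.069),("or",(448,461),.075,(648,163),.069)]:
    print(n,ray(T,*t(*a),h).round(4),ray(S,*s(*b),hb).round(4))
C=[]
for a,b in zip([(197,115),(288,126),(379,138.5),(467,151)],[(176,355),(219,293),(256,239),(289,191)]):
    c=ray(T,*t(*a),.016);C.append(c);print("c",c.round(4),ray(S,*s(*b),.016).round(4))
C=np.array(C);print(np.linalg.norm(np.diff(C,axis=0),axis=1),C[3]-C[0])
print("tall",ray(T,*t(563,152),.077),"cleat",ray(T,*t(121,104),.022))
```

```text
62 [0.4513 0.1015 0.062 ] [0.4512 0.1035 0.057 ]
100 [ 0.4324 -0.0153  0.1   ] [ 0.4321 -0.0122  0.092 ]
75 [ 0.4539 -0.1419  0.075 ] [ 0.4533 -0.1434  0.069 ]
150 [ 0.4301 -0.2887  0.15  ] [ 0.4302 -0.2898  0.1375]
pink [ 0.3715 -0.0896  0.075 ] [ 0.3707 -0.0899  0.069 ]
or [ 0.3197 -0.1793  0.075 ] [ 0.3133 -0.1803  0.069 ]
c [0.6288 0.0532 0.016 ] [0.6283 0.0537 0.016 ]
c [ 0.6207 -0.0323  0.016 ] [ 0.6187 -0.0285  0.016 ]
c [ 0.6112 -0.1177  0.016 ] [ 0.6092 -0.1119  0.016 ]
c [ 0.6016 -0.2     0.016 ] [ 0.5994 -0.1975  0.016 ]
[0.08590277 0.08589457 0.08292234] [-0.02725117 -0.25324731  0.        ]
tall [ 0.59246651 -0.27559706  0.077     ] cleat [0.63612356 0.12394534 0.022     ]
```

```bash
cat > go.py <<'E'
# prints tool-axes shift (mm) and yaw to a world target: go.py x y z [angle of tool x, deg]
import sys
from h import *
from scipy.spatial.transform import Rotation as Ro
s=bot.state();R=Ro.from_quat(s["orientation"]).as_matrix()
X=np.array([float(a) for a in sys.argv[1:4]]);ang=float(sys.argv[4]) if len(sys.argv)>4 else 83.8
a=np.degrees(np.arctan2(R[1,0],R[0,0]))
print("travel",(1e3*R.T@(X-s["tool_pos"])).round(1),"yaw",round(np.radians(a-ang),3),"t",s["time_s"],"pos",s["tool_pos"].round(4),"w",round(s["width"],3),"gf",s["grasp_force"],"F",s["contact_force"].round(1),"tilt",R[2,2].round(4))
E
python3 go.py .430 -.2893 .231
python3 -m inch '{"travel":[[273,-185,0],[273,-185,0],[273,-185,0],[273,-185,0],[273,-185,0]],"yaw":[-1.04,-1.04,-1.04,-1.04,-1.04]}' 1 30
python3 go.py .430 -.2893 .231
```

```text
travel [ 273.4 -184.7    0.3] yaw -1.04 t 0.9 pos [ 0.2565 -0.5699  0.2313] w 1.002 gf 0.0 F [-0.5 -0.5  0.6] tilt -1.0
time_s: 1.4
tool_pos: [0.3884, -0.3556, 0.2315]
orientation: [0.831, 0.556, 0.0, 0.0]
contact_force: [1.0, 0.2, 0.1]
width: 1.002
grasp_force: 0.0
travel [77.1 13.1  0.5] yaw -0.284 t 1.4 pos [ 0.3884 -0.3556  0.2315] w 1.002 gf 0.0 F [1.  0.2 0.1] tilt -1.0
```

```bash
python3 -m inch '{"travel":[[77,13,0],[77,13,0],[77,13,0],[77,13,0],[77,13,0]],"yaw":[-0.284,-0.284,-0.284,-0.284,-0.284]}' 
python3 go.py .430 -.2893 .120; python3 go.py .4324 -.0140 .074;python3 go.py .4536 -.1426 .019
```

```text
time_s: 1.9
tool_pos: [0.4293, -0.2924, 0.2314]
orientation: [0.747, 0.665, -0.0, 0.0]
contact_force: [-0.0, 0.0, 0.5]
width: 1.004
grasp_force: 0.0
travel [  3.2   0.4 111.4] yaw -0.008 t 1.9 pos [ 0.4293 -0.2924  0.2314] w 1.004 gf 0.0 F [-0.   0.   0.5] tilt -1.0
travel [277.  -29.2 157.2] yaw -0.008 t 1.9 pos [ 0.4293 -0.2924  0.2314] w 1.004 gf 0.0 F [-0.   0.   0.5] tilt -1.0
travel [151.8   6.8 212.3] yaw -0.008 t 1.9 pos [ 0.4293 -0.2924  0.2314] w 1.004 gf 0.0 F [-0.   0.   0.5] tilt -1.0
```

```bash
python3 -m inch '{"travel":[[3,0,50],[3,0,90],[3,0,111],[3,0,111],[3,0,111]],"yaw":[-0.008,-0.008,-0.008,-0.008,-0.008]}' 
python3 go.py .430 -.2893 .120
python3 - <<'E'
from h import *
T=bot.capture("top");S=bot.capture("side")
a=np.hstack([cv2.resize(T["img"][130:250,360:480],(600,600),interpolation=3)]);b=cv2.resize(S["img"][90:210,290:410],(600,600),interpolation=3)
cv2.imwrite("pics/g1.png",cv2.resize(np.hstack([a,b])[:,:,::-1],(800,400)))
E
```

```text
time_s: 2.4
tool_pos: [0.4296, -0.2896, 0.1204]
orientation: [0.744, 0.668, -0.0, 0.0]
contact_force: [-0.1, -0.5, 0.3]
width: 1.002
grasp_force: 0.0
travel [0.3 0.4 0.4] yaw -0.0 t 2.4 pos [ 0.4296 -0.2896  0.1204] w 1.002 gf 0.0 F [-0.1 -0.5  0.3] tilt -1.0
```

View pics/g1.png

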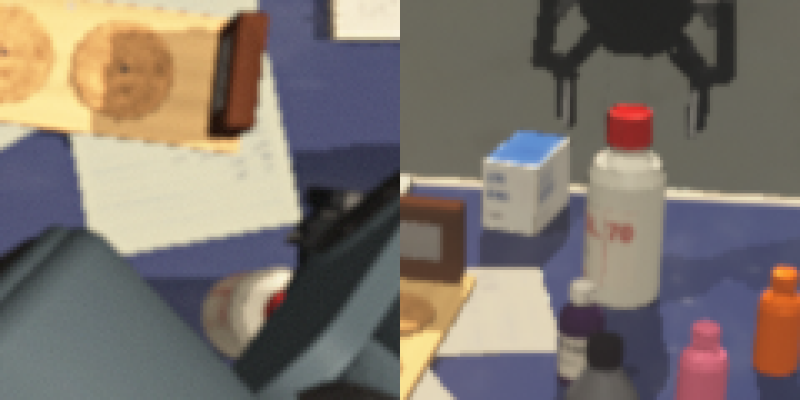

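The cap (crop 630,125) sits centred between the finger tips (565,115 / 693,130). Close and lift.

```bash
for i in 1 2; do python3 -m inch '{"travel":[[0,0,0],[0,0,0],[0,0,0],[0,0,0],[0,0,0]],"yaw":[0,0,0,0,0]}' -1 35 | tail -2; done
python3 -m inch '{"travel":[[0,0,-10],[0,0,-25],[0,0,-40],[0,0,-40],[0,0,-40]],"yaw":[0,0,0,0,0]}' 
python3 go.py .430 -.1995 .160;python3 go.py .6013 -.1995 .160
```

```text
width: 0.387
grasp_force: 34.7
width: 0.385
grasp_force: 34.7
time_s: 4.0
tool_pos: [0.4298, -0.2881, 0.1604]
orientation: [0.744, 0.669, 0.0, 0.0]
contact_force: [-0.0, -1.0, -1.6]
width: 0.385
grasp_force: 35.2
travel [88.1 -9.2  0.4] yaw 0.002 t 4.0 pos [ 0.4298 -0.2881  0.1604] w 0.385 gf 35.23647451353192 F [-0.  -1.  -1.6] tilt -1.0
travel [106.2 161.2   0.4] yaw 0.002 t 4.0 pos [ 0.4298 -0.2881  0.1604] w 0.385 gf 35.23647451353192 F [-0.  -1.  -1.6] tilt -1.0
```

```bash
python3 -m inch '{"travel":[[38,31,0],[75,62,0],[85,95,0],[96,130,0],[106,161,0]],"yaw":[0,0,0,0,0]}' | head -2
python3 -m inch '{"travel":[[0,0,0],[0,0,0],[0,0,0]],"yaw":[0,0,0]}' | head -2
python3 go.py .6013 -.1995 .138
python3 - <<'E'
from h import *
S=bot.capture("side")
a=S["img"][60:240,220:400];cv2.imwrite("pics/g2.png",cv2.resize(a[:,:,::-1],(600,600),interpolation=3))
for n in [("c",(.6013,-.1995,.016)),("b",(.6013,-.1995,.038)),("cap",(.6013,-.1995,.176))]: print(n[0],(proj(S,n[1])-[220,60])*600/180)
E
```

```text
time_s: 4.5
tool_pos: [0.6022, -0.1986, 0.159]
time_s: 4.8
tool_pos: [0.5993, -0.1995, 0.1591]
travel [ 0.1  2.  21.1] yaw 0.002 t 4.8 pos [ 0.5993 -0.1995  0.1591] w 0.388 gf 35.57016400290479 F [-0.6  0.  -1.5] tilt -1.0
c [218.02814849 409.79086931]
b [217.33540461 383.01353072]
cap [212.66067298 202.31634131]
```

View pics/g2.png

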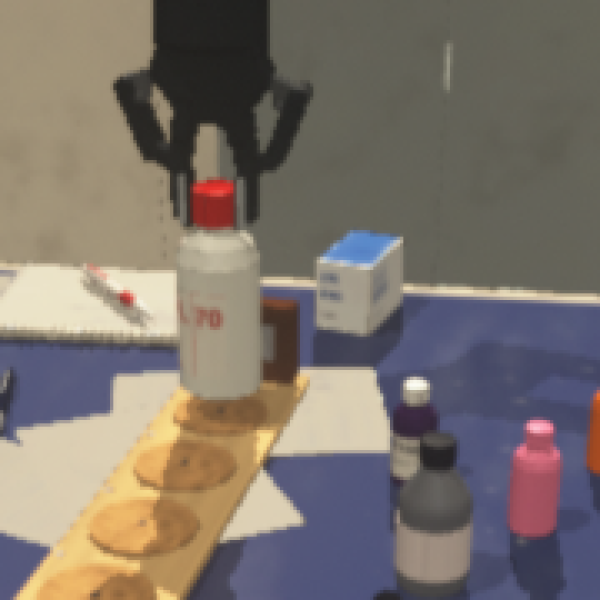

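```bash
python3 -m inch '{"travel":[[0,2,10],[0,2,18],[0,2,22],[0,2,22],[0,2,22]],"yaw":[0,0,0,0,0]}' | sed -n '2p;4p'
python3 go.py .6013 -.1995 .136
```

```text
tool_pos: [0.6029, -0.2001, 0.138]
contact_force: [-0.3, 1.0, -1.5]
travel [ 0.4 -1.6  2. ] yaw 0.002 t 5.35 pos [ 0.6029 -0.2001  0.138 ] w 0.386 gf 35.62705867404702 F [-0.3  1.  -1.5] tilt -1.0
```

```bash
python3 -m inch '{"travel":[[0,-1,1],[0,-1,2],[0,-1,2],[0,-1,2]],"yaw":[0,0,0,0]}' | sed -n '2p;4p'
python3 -m inch '{"travel":[[0,0,0],[0,0,0],[0,0,0],[0,0,0],[0,0,0]],"yaw":[0,0,0,0,0]}' 1 | sed -n '2p;4p;5p'
python3 -m inch '{"travel":[[0,0,-20],[0,0,-60],[0,0,-94],[0,0,-94],[0,0,-94]],"yaw":[0,0,0,0,0]}' | sed -n '2p;4p;5p'
python3 go.py .433 -.0140 .231
```

```text
tool_pos: [0.6022, -0.2, 0.1371]
contact_force: [-1.5, 1.6, 5.3]
tool_pos: [0.6021, -0.1999, 0.1361]
contact_force: [0.2, 0.9, -0.8]
width: 0.998
tool_pos: [0.6024, -0.2001, 0.2313]
contact_force: [-0.4, 0.5, -0.1]
width: 1.001
travel [ 167.1 -188.2   -0.2] yaw 0.002 t 6.75 pos [ 0.6024 -0.2001  0.2313] w 1.001 gf 0.0 F [-0.4  0.5 -0.1] tilt -1.0
```

```bash
python3 -m inch '{"travel":[[33,-38,0],[67,-76,0],[100,-114,0],[134,-151,0],[167,-188,0]],"yaw":[0,0,0,0,0]}' | sed -n '2p'
python3 -m inch '{"travel":[[0,0,20],[0,0,50],[0,0,80],[0,0,90],[0,0,90]],"yaw":[0,0,0,0,0]}' | sed -n '2p'
python3 go.py .433 -.0140 .033
python3 - <<'E'
from h import *
S=bot.capture("side")
a=S["img"][110:260,240:440];cv2.imwrite("pics/g3.png",cv2.resize(a[:,:,::-1],(800,600),interpolation=3))
E
```

```text
tool_pos: [0.4311, -0.0135, 0.2288]
tool_pos: [0.4321, -0.0146, 0.1385]
travel [  0.6   1.5 105.5] yaw 0.002 t 7.75 pos [ 0.4321 -0.0146  0.1385] w 0.996 gf 0.0 F [0.  0.9 0.6] tilt -1.0
```

View pics/g3.png

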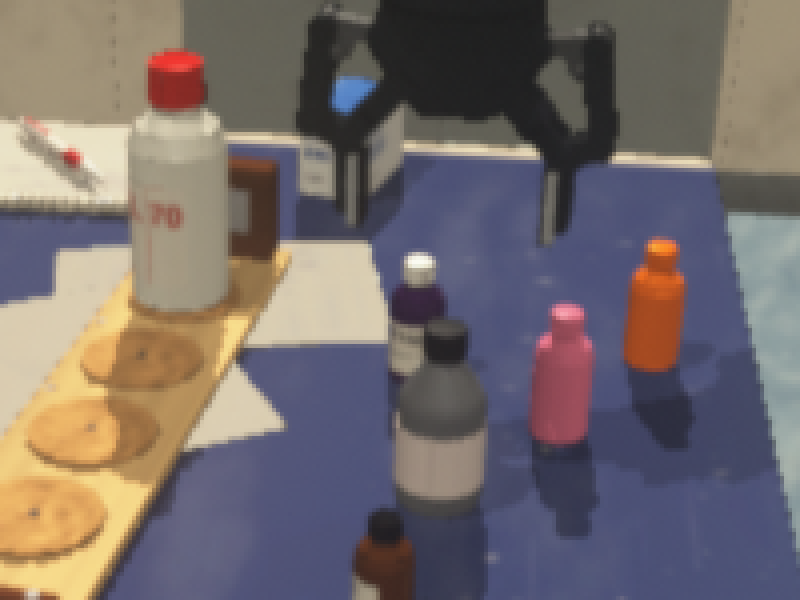

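Bottle_150 stands centred on its coaster; the open gripper (350–550) is centred over the grey bottle (447,340).

```bash
python3 -m inch '{"travel":[[1,1,35],[1,1,65],[1,1,85],[1,1,98],[1,1,98]],"yaw":[0,0,0,0,0]}' | sed -n '2p;4p'
python3 -m inch '{"travel":[[0,0,4],[0,0,7],[0,0,7]],"yaw":[0,0,0]}' | sed -n '2p;4p'
for i in 1 2; do python3 -m inch '{"travel":[[0,0,0],[0,0,0],[0,0,0],[0,0,0],[0,0,0]],"yaw":[0,0,0,0,0]}' -1 35 | tail -3; done
python3 -m inch '{"travel":[[0,0,-10],[0,0,-25],[0,0,-50],[0,0,-50],[0,0,-50]],"yaw":[0,0,0,0,0]}' 
python3 go.py .6104 -.1150 .08
```

```text
tool_pos: [0.4352, -0.0144, 0.0419]
contact_force: [-1.0, 0.5, -0.2]
tool_pos: [0.4354, -0.0143, 0.0358]
contact_force: [-0.4, 0.5, -0.5]
contact_force: [-0.7, 0.4, 4.7]
width: 0.522
grasp_force: 34.9
contact_force: [-1.3, -0.6, 4.7]
width: 0.524
grasp_force: 34.9
time_s: 10.1
tool_pos: [0.4353, -0.0142, 0.0858]
orientation: [0.744, 0.669, 0.0, 0.001]
contact_force: [-0.4, 0.3, -1.5]
width: 0.528
grasp_force: 36.3
travel [-81.7 184.8   6.1] yaw 0.002 t 10.1 pos [ 0.4353 -0.0142  0.0858] w 0.528 gf 36.300735622644424 F [-0.4  0.3 -1.5] tilt -1.0
```

```bash
python3 -m inch '{"travel":[[-16,37,0],[-33,74,0],[-50,111,0],[-66,148,0],[-82,185,0]],"yaw":[0,0,0,0,0]}' | sed -n '2p'
python3 -m inch '{"travel":[[0,0,0],[0,0,0],[0,0,0]],"yaw":[0,0,0]}' | sed -n '2p'
python3 go.py .6104 -.1150 .052
python3 - <<'E'
from h import *
S=bot.capture("side")
a=S["img"][90:270,220:400];cv2.imwrite("pics/g4.png",cv2.resize(a[:,:,::-1],(600,600),interpolation=3))
for n in [("c",(.6104,-.115,.016)),("b",(.6104,-.115,.050)),("cap",(.6104,-.115,.150))]: print(n[0],(proj(S,n[1])-[220,90])*600/180)
E
```

```text
tool_pos: [0.6105, -0.1158, 0.0837]
tool_pos: [0.6079, -0.1142, 0.0837]
travel [-0.6  2.8 31.7] yaw 0.002 t 10.9 pos [ 0.6079 -0.1142  0.0837] w 0.522 gf 36.417034696787596 F [-0.2 -0.7 -1.4] tilt -1.0
c [182.60417439 362.2256018 ]
b [180.87107057 318.42581917]
cap [175.42948014 180.90348742]
```

View pics/g4.png

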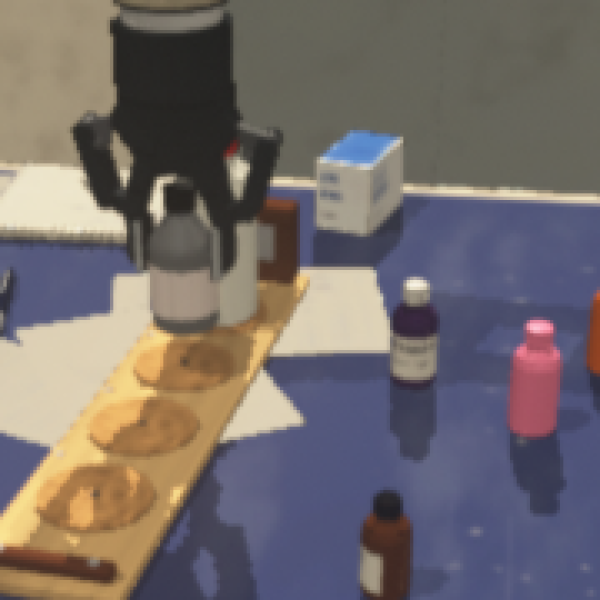

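Bottle is upright above coaster_3 (187,362). Lower.

```bash
python3 -m inch '{"travel":[[0,1,12],[0,1,24],[0,1,29],[0,1,30],[0,1,30]],"yaw":[0,0,0,0,0]}' | sed -n '2p;4p'
python3 -m inch '{"travel":[[0,0,1],[0,0,2],[0,0,2],[0,0,2]],"yaw":[0,0,0,0]}' | sed -n '2p;4p'
python3 go.py .609 -.1150 .052
```

```text
tool_pos: [0.611, -0.1153, 0.0548]
contact_force: [0.2, -0.2, -1.5]
tool_pos: [0.6113, -0.1155, 0.0536]
contact_force: [-0.0, -0.2, -2.4]
travel [ 0.2 -2.4  1.6] yaw 0.002 t 11.85 pos [ 0.6113 -0.1155  0.0536] w 0.522 gf 36.42095737159252 F [-0.  -0.2 -2.4] tilt -1.0
```

```bash
python3 -m inch '{"travel":[[0,-2,1],[0,-2,2],[0,-2,2],[0,-2,2]],"yaw":[0,0,0,0]}' | sed -n '2p;4p'
python3 -m inch '{"travel":[[0,0,0],[0,0,0],[0,0,0],[0,0,0],[0,0,0]],"yaw":[0,0,0,0,0]}' 1 | sed -n '2p;4p;5p'
python3 -m inch '{"travel":[[0,0,-20],[0,0,-60],[0,0,-100],[0,0,-140],[0,0,-140]],"yaw":[0,0,0,0,0]}' | sed -n '2p;4p;5p'
python3 go.py .4536 -.1426 .192
python3 go.py .4513 .1023 .192
```

```text
tool_pos: [0.609, -0.1152, 0.0519]
contact_force: [-1.6, 1.2, 4.8]
tool_pos: [0.6093, -0.1152, 0.0512]
contact_force: [-0.8, -0.6, 0.2]
width: 0.999
tool_pos: [0.6132, -0.1165, 0.1977]
contact_force: [0.3, -0.6, -0.6]
width: 1.002
travel [ -42.8 -156.     3.9] yaw 0.002 t 13.25 pos [ 0.6132 -0.1165  0.1977] w 1.002 gf 0.0 F [ 0.3 -0.6 -0.6] tilt -0.9999
travel [ 200.5 -184.2    2.7] yaw 0.002 t 13.25 pos [ 0.6132 -0.1165  0.1977] w 1.002 gf 0.0 F [ 0.3 -0.6 -0.6] tilt -0.9999
```

```bash
python3 -m inch '{"travel":[[-10,-38,0],[-21,-77,0],[-32,-115,0],[-43,-156,0],[-43,-156,0]],"yaw":[0,0,0,0,0]}' | sed -n '2p'
python3 -m inch '{"travel":[[0,0,25],[0,0,60],[0,0,90],[0,0,95],[0,0,95]],"yaw":[0,0,0,0,0]}' | sed -n '2p'
python3 go.py .4536 -.1426 .016
python3 - <<'E'
from h import *
S=bot.capture("side")
a=S["img"][110:260,240:440];cv2.imwrite("pics/g5.png",cv2.resize(a[:,:,::-1],(800,600),interpolation=3))
E
```

```text
tool_pos: [0.4428, -0.1394, 0.19]
tool_pos: [0.4495, -0.1412, 0.0954]
travel [-1.1  4.4 79.4] yaw 0.002 t 14.25 pos [ 0.4495 -0.1412  0.0954] w 0.998 gf 0.0 F [-0.3 -0.8  0.1] tilt -1.0
```

View pics/g5.png

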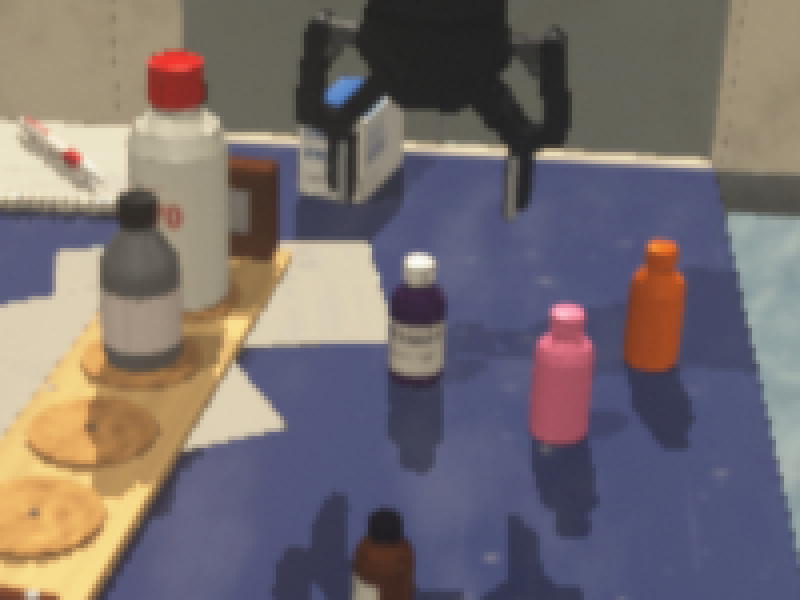

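Both placed bottles stand well on their coasters; the gripper (343–515) is over the purple bottle (420), 4 mm off as computed.

```bash
python3 -m inch '{"travel":[[-1,4,20],[-1,4,50],[-1,4,70],[-1,4,78],[-1,4,78]],"yaw":[0,0,0,0,0]}' | sed -n '2p;4p'
for i in 1 2; do python3 -m inch '{"travel":[[0,0,0],[0,0,0],[0,0,0],[0,0,0],[0,0,0]],"yaw":[0,0,0,0,0]}' -1 25 | tail -3; done
python3 go.py .4536 -.1426 .016
python3 -m inch '{"travel":[[0,0,-10],[0,0,-25],[0,0,-50],[0,0,-50],[0,0,-50]],"yaw":[0,0,0,0,0]}' 
python3 go.py .6185 -.0306 .066
```

```text
tool_pos: [0.4539, -0.1431, 0.0185]
contact_force: [-0.5, -0.1, -0.3]
contact_force: [0.4, -0.2, 6.0]
width: 0.363
grasp_force: 24.4
contact_force: [-0.4, 0.4, 5.4]
width: 0.364
grasp_force: 24.5
travel [ 0.4 -0.3  3.1] yaw 0.002 t 15.8 pos [ 0.4538 -0.1431  0.0191] w 0.364 gf 24.45638967328705 F [-0.4  0.4  5.4] tilt -1.0
time_s: 16.3
tool_pos: [0.4537, -0.143, 0.069]
orientation: [0.744, 0.669, 0.0, 0.001]
contact_force: [-0.3, -0.4, -1.2]
width: 0.367
grasp_force: 25.0
travel [129.2 152.    3.1] yaw 0.002 t 16.3 pos [ 0.4537 -0.143   0.069 ] w 0.367 gf 25.03098216606304 F [-0.3 -0.4 -1.2] tilt -1.0
```

```bash
python3 -m inch '{"travel":[[45,20,0],[85,45,0],[115,80,0],[129,116,0],[129,152,0]],"yaw":[0,0,0,0,0]}' | sed -n '2p'
python3 -m inch '{"travel":[[0,0,0],[0,0,0],[0,0,0]],"yaw":[0,0,0]}' | sed -n '2p'
python3 go.py .6185 -.0306 .035
python3 - <<'E'
from h import *
S=bot.capture("side")
a=S["img"][110:260,200:400];cv2.imwrite("pics/g6.png",cv2.resize(a[:,:,::-1],(800,600),interpolation=3))
for n in [("c",(.6185,-.0306,.016)),("b",(.6185,-.0306,.050))]: print(n[0],(proj(S,n[1])-[200,110])*4)
E
```

```text
tool_pos: [0.6183, -0.0276, 0.067]
tool_pos: [0.6159, -0.0304, 0.067]
travel [ 0.   2.8 32. ] yaw 0.002 t 17.1 pos [ 0.6159 -0.0304  0.067 ] w 0.365 gf 25.107652887236327 F [-0.5 -0.8 -0.9] tilt -1.0
c [251.87460811 427.41493264]
b [248.79857327 371.97703404]
```

View pics/g6.png

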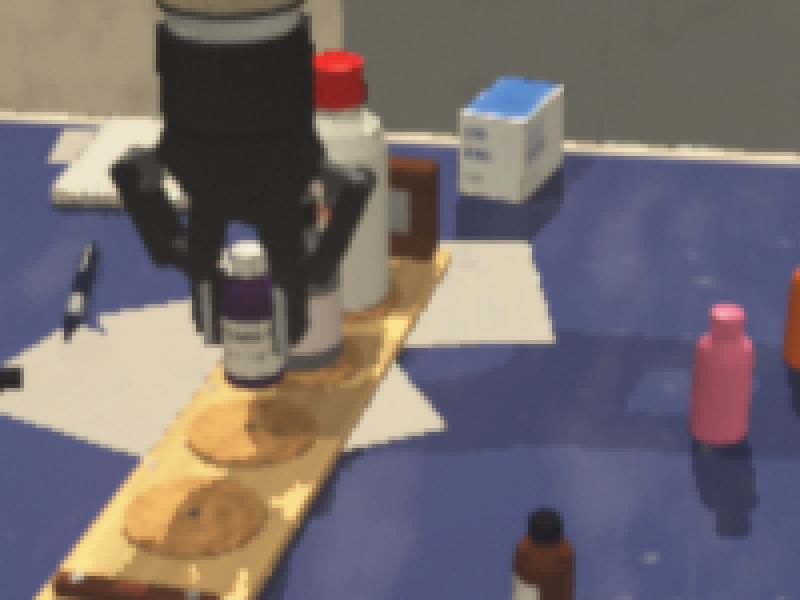

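Purple bottle held upright above coaster_2 (centre mark 252,427, as projected). Lower and release.

```bash
python3 -m inch '{"travel":[[0,1,12],[0,1,24],[0,1,29],[0,1,30],[0,1,30]],"yaw":[0,0,0,0,0]}' | sed -n '2p;4p'
python3 -m inch '{"travel":[[0,0,1],[0,0,2],[0,0,2],[0,0,2]],"yaw":[0,0,0,0]}' | sed -n '2p;4p'
python3 go.py .6185 -.0306 .035
```

```text
tool_pos: [0.6189, -0.0308, 0.0378]
contact_force: [0.3, 0.4, -0.9]
tool_pos: [0.6194, -0.0307, 0.0365]
contact_force: [-0.2, -0.9, -1.0]
travel [ 0.1 -0.9  1.5] yaw 0.002 t 18.05 pos [ 0.6194 -0.0307  0.0365] w 0.36 gf 25.11484148679301 F [-0.2 -0.9 -1. ] tilt -1.0
```

```bash
python3 -m inch '{"travel":[[0,-1,1],[0,-1,2],[0,-1,2],[0,-1,2]],"yaw":[0,0,0,0]}' | sed -n '2p;4p'
python3 -m inch '{"travel":[[0,0,0],[0,0,0],[0,0,0],[0,0,0],[0,0,0]],"yaw":[0,0,0,0,0]}' 1 | sed -n '2p;4p;5p'
python3 -m inch '{"travel":[[0,0,-20],[0,0,-60],[0,0,-100],[0,0,-120],[0,0,-120]],"yaw":[0,0,0,0,0]}' | sed -n '2p;4p;5p'
python3 go.py .4513 .1020 .155
```

```text
tool_pos: [0.6183, -0.0307, 0.0352]
contact_force: [-0.3, 0.4, 5.5]
tool_pos: [0.6182, -0.0306, 0.0341]
contact_force: [-0.8, 0.3, 0.3]
width: 0.997
tool_pos: [0.6207, -0.0312, 0.1581]
contact_force: [0.2, 0.5, 0.4]
width: 1.0
travel [ 114.5 -182.6    1.5] yaw 0.002 t 19.45 pos [ 0.6207 -0.0312  0.1581] w 1.0 gf 0.0 F [0.2 0.5 0.4] tilt -1.0
```

```bash
python3 -m inch '{"travel":[[29,-45,0],[57,-91,0],[86,-137,0],[114,-182,0],[114,-182,0]],"yaw":[0,0,0,0,0]}' | sed -n '2p'
python3 -m inch '{"travel":[[0,0,20],[0,0,50],[0,0,60],[0,0,60],[0,0,60]],"yaw":[0,0,0,0,0]}' | sed -n '2p'
python3 go.py .4513 .1020 .013
python3 - <<'E'
from h import *
S=bot.capture("side")
a=S["img"][140:290,200:400];cv2.imwrite("pics/g7.png",cv2.resize(a[:,:,::-1],(800,600),interpolation=3))
E
```

```text
tool_pos: [0.442, 0.1042, 0.1528]
tool_pos: [0.4496, 0.1017, 0.0942]
travel [ 0.4  1.7 81.2] yaw 0.002 t 20.45 pos [0.4496 0.1017 0.0942] w 0.996 gf 0.0 F [ 1.1  0.9 -0.3] tilt -1.0
```

View pics/g7.png

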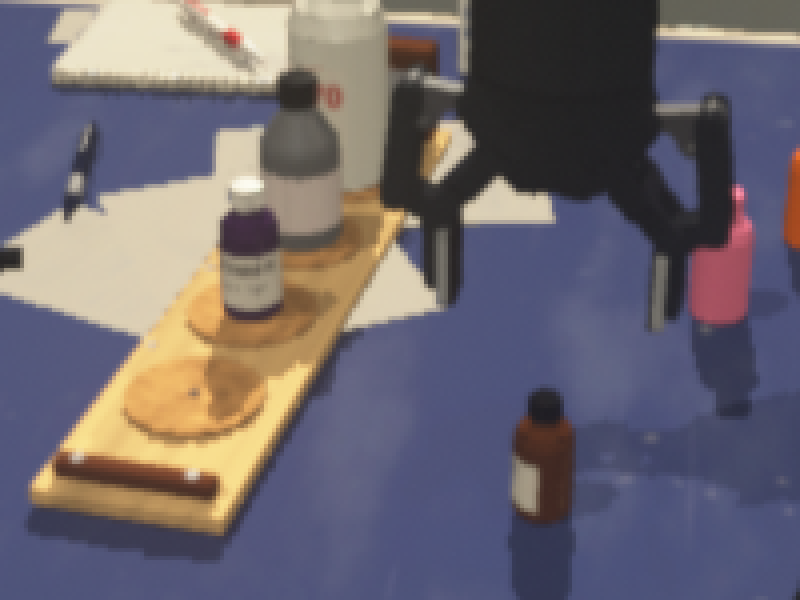

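Three bottles stand in place; the gripper (445–655) is centred over the brown bottle (545).

```bash
python3 -m inch '{"travel":[[0,1,20],[0,1,50],[0,1,70],[0,1,80],[0,1,80]],"yaw":[0,0,0,0,0]}' | sed -n '2p;4p'
for i in 1 2; do python3 -m inch '{"travel":[[0,0,0],[0,0,0],[0,0,0],[0,0,0],[0,0,0]],"yaw":[0,0,0,0,0]}' -1 25 | tail -3; done
python3 go.py .4513 .1020 .013
python3 -m inch '{"travel":[[0,0,-10],[0,0,-25],[0,0,-50],[0,0,-50],[0,0,-50]],"yaw":[0,0,0,0,0]}' 
python3 go.py .6275 .0540 .064
```

```text
tool_pos: [0.4504, 0.1017, 0.014]
contact_force: [-0.8, -0.3, -0.2]
contact_force: [-0.7, -0.0, 6.3]
width: 0.313
grasp_force: 24.8
contact_force: [0.2, -0.2, 6.6]
width: 0.314
grasp_force: 24.8
travel [0.2 0.5 2.1] yaw 0.002 t 22.0 pos [0.4508 0.1019 0.0151] w 0.314 gf 24.81889254064299 F [ 0.2 -0.2  6.6] tilt -1.0
time_s: 22.5
tool_pos: [0.4506, 0.1019, 0.065]
orientation: [0.744, 0.669, 0.001, 0.001]
contact_force: [-0.2, -0.1, 0.5]
width: 0.317
grasp_force: 24.9
travel [-28.9 181.    1.3] yaw 0.002 t 22.5 pos [0.4506 0.1019 0.065 ] w 0.317 gf 24.873799782944843 F [-0.2 -0.1  0.5] tilt -1.0
```

```bash
python3 -m inch '{"travel":[[-5,36,0],[-11,72,0],[-17,109,0],[-23,145,0],[-29,181,0]],"yaw":[0,0,0,0,0]}' | sed -n '2p'
python3 -m inch '{"travel":[[0,0,0],[0,0,0],[0,0,0]],"yaw":[0,0,0]}' | sed -n '2p'
python3 go.py .6275 .0540 .031
python3 - <<'E'
from h import *
S=bot.capture("side")
a=S["img"][140:290,200:400];cv2.imwrite("pics/g8.png",cv2.resize(a[:,:,::-1],(800,600),interpolation=3))
for n in [("c",(.6275,.054,.016)),("b",(.6275,.054,.050))]: print(n[0],(proj(S,n[1])-[200,140])*4)
E
```

```text
tool_pos: [0.6276, 0.0535, 0.0629]
tool_pos: [0.6248, 0.0543, 0.063]
travel [-0.   2.9 32. ] yaw 0.002 t 23.3 pos [0.6248 0.0543 0.063 ] w 0.312 gf 24.893321490380913 F [ 0.5  0.3 -0.3] tilt -1.0
c [194.77778139 392.50709328]
b [190.34556979 333.92670742]
```

View pics/g8.png

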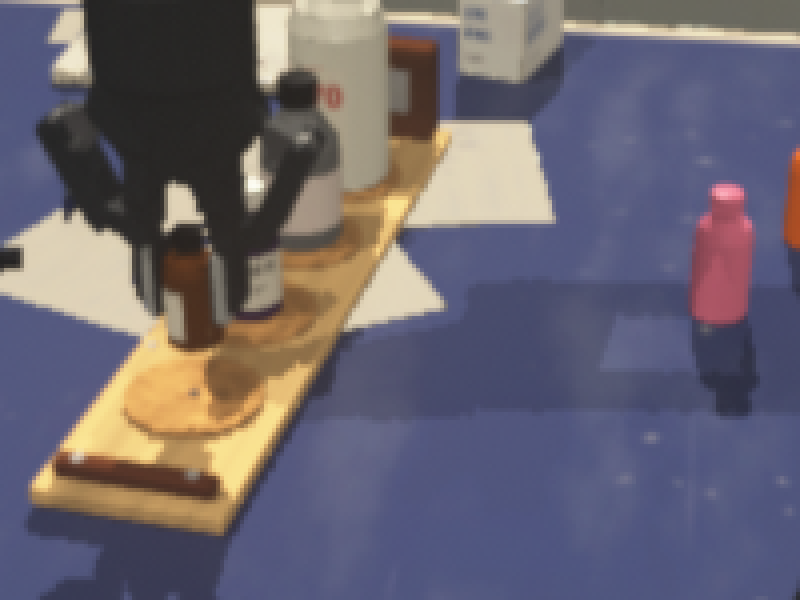

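Brown bottle upright over coaster_1 (194,392 as projected).

```bash
python3 -m inch '{"travel":[[0,1,12],[0,1,24],[0,1,29],[0,1,30],[0,1,30]],"yaw":[0,0,0,0,0]}' | sed -n '2p;4p'
python3 -m inch '{"travel":[[0,0,1],[0,0,2],[0,0,2],[0,0,2]],"yaw":[0,0,0,0]}' | sed -n '2p;4p'
python3 -m inch '{"travel":[[0,-1,1],[0,-1,2],[0,-1,2],[0,-1,2]],"yaw":[0,0,0,0]}' | sed -n '2p;4p'
```

```text
tool_pos: [0.6279, 0.0538, 0.0338]
contact_force: [0.1, 1.2, -0.5]
tool_pos: [0.6283, 0.0537, 0.0325]
contact_force: [0.2, 0.4, -0.4]
tool_pos: [0.6273, 0.0539, 0.0311]
contact_force: [-1.3, -0.7, 6.4]
```

Contact felt; release, rise, back off to clear both views.

```bash
python3 -m inch '{"travel":[[0,0,0],[0,0,0],[0,0,0],[0,0,0],[0,0,0]],"yaw":[0,0,0,0,0]}' 1 | sed -n '2p;4p;5p'
python3 -m inch '{"travel":[[0,0,-20],[0,0,-60],[0,0,-100],[0,0,-150],[0,0,-200]],"yaw":[0,0,0,0,0]}' | sed -n '2p;4p;5p'
python3 -m inch '{"travel":[[45,0,0],[90,0,0],[135,0,0],[180,0,0],[220,0,0]],"yaw":[0,0,0,0,0]}' | sed -n '2p;4p;5p'
python3 -m inch '{"travel":[[0,-40,0],[0,-80,0],[0,-120,0],[0,-120,0],[0,-120,0]],"yaw":[0,0,0,0,0]}' | sed -n '1,2p;4p;5p'
python3 - <<'E'
from h import *
T=bot.capture("top");S=bot.capture("side")
a=cv2.resize(T["img"][90:250,240:440],(500,400),interpolation=3);b=cv2.resize(S["img"][100:300,190:340],(300,400),interpolation=3)
cv2.imwrite("pics/f.png",np.hstack([a,b])[:,:,::-1])
E
```

```text
tool_pos: [0.6271, 0.0538, 0.0301]
contact_force: [-0.4, 0.5, -0.6]
width: 1.005
tool_pos: [0.6266, 0.0539, 0.2317]
contact_force: [0.6, -0.7, -0.0]
width: 1.001
tool_pos: [0.6502, 0.2748, 0.2302]
contact_force: [0.0, -0.8, 0.0]
width: 0.997
time_s: 26.65
tool_pos: [0.5307, 0.2857, 0.2307]
contact_force: [0.4, -0.3, 0.3]
width: 1.001
```

View pics/f.png

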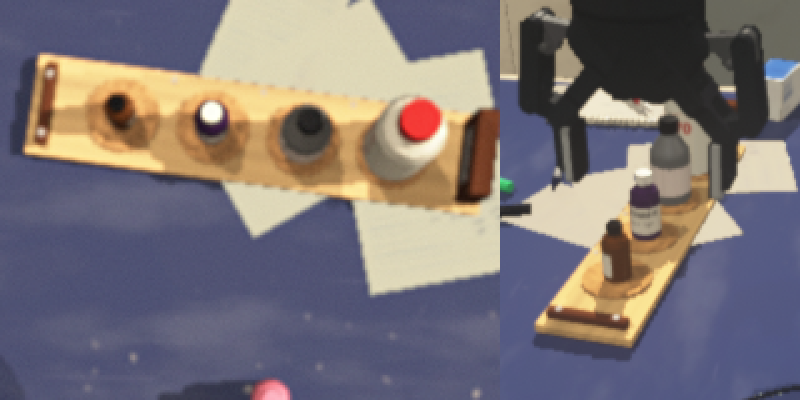

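Run:
```python
from h import *
T=bot.capture("top")
for u,v,h in [(117,104,.078),(211,112,.091),(310,121,.116),(421,120,.166)]: print(ray(T,u/2.5+240-.3,v/2.5+90-.3,h).round(4))
```

```text
[0.6263 0.0528 0.078 ]
[ 0.6188 -0.0306  0.091 ]
[ 0.6083 -0.1152  0.116 ]
[ 0.6017 -0.2009  0.166 ]
```

All within about 2 mm of the coaster centres, upright, robot clear.

```bash
python3 -c "
from rig import bot
print(bot.hand_in())"
```

```text
the job is handed in; nothing more can be done
None
```

The four bottles stand upright and released on the strip, tallest next to the upright end block and shortest at the cleat end, each within about 2 mm of its coaster's centre; I handed the job in at about 27 s.

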